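Clear the tag punch and hold its guard open

TASK

Pick up the bench brush and with it sweep the three wooden offcuts off the bed of the tag punch into the black scrap tray at its side, then stand the brush back on the counter on its bristles and let go of it. Then take the grip of the punch's guard, which falls shut by itself, lift the guard to 50 degrees open and finish still holding it there, so that I can change the die. Do not touch the offcuts with the fingers, and leave the goods on the counter where they are.

Things in the scene. Friction and masses are not known exactly. Their poses are not given: they have to be found in the camera images.
- press: The tag punch, a fixed bench machine. Origin at counter height; x points from the bed to the hooded die, y to the scrap tray's side, z up. In its frame (mm): flat rimless steel bed x -90 to 50, y -150 to 100, top z 40; the guard's grip begins at x 66 (z 91 to 119 when shut), the guard's frame (150 wide) at x 130, top z 110; green motor housing x 292 to 358, 155 tall.
- bed (a point): Centre of the top of the steel bed, 40 mm above the counter; axes as the press.
- scrap_tray_in (a point): Centre of the inner floor of the black scrap tray fixed to the press against the bed's +y edge (press frame: x -20, y 165 mm). Outside 150 mm (x) by 130 mm (y), 34 mm tall, walls 4 mm; its rim is 6 mm lower than the bed. Axes as the press.
- guard (a joint): Opening angle of the guard in rad: 0 shut (level), stop at 1.35; 50 degrees is 0.873. The guard is a clear hood in a yellow frame, 0.4 to 0.7 kg, hinged along the press's y axis at its far side; from any angle it falls shut when let go.
- guard_grip (a point): Centre of the guard's grip: a black barrel, 28 mm diameter, 36 mm long, axis along the press's y, on a 14 mm wide stem at the middle of the guard's near edge. Pinched from above on its flat ends it can turn between the fingers as the guard swings. 185 mm from the hinge axis; at guard angle a it is 185 cos a towards the press's -x from the hinge and 185 sin a above it (105 mm high when shut).
- guard_hinge (a point): Middle of the guard's hinge axis: in the press frame x 265, y 0, z 105 mm. The axis runs along the press's y.
- brush: Brown wooden bench brush with dark stiff bristles, 130 mm long (its x), 40 mm wide (y), 86 mm tall, about 160 g, standing on its bristles. Origin: centre of the bristle ends. Bristles 30 mm tall, 126 x 36 mm; wooden block above them up to 46 mm; on it a grip ridge 90 mm long (x), 24 mm wide (y), up to 86 mm.
- scrap0: Offcut of pale wood lying on the bed, 28 x 24 x 18 mm, 14 g. Its origin is its centre.
- scrap1: Offcut of wood painted orange-red, 28 x 24 x 18 mm, on the bed. Its origin is its centre.
- scrap2: Offcut of dark wood, 28 x 24 x 18 mm, on the bed. Its origin is its centre.
- soap_bottle: Amber soap bottle, 68 mm diameter, 190 mm tall; bystander. Origin: centre of its underside.
- dropper_bottle: Small amber bottle, 36 mm diameter, 85 mm tall; bystander. Origin: centre of its underside.
- white_bowl: White bowl, 120 mm diameter, 60 mm tall; bystander. Origin: centre of its underside.
- blue_mug: Blue mug, 80 mm diameter, 90 mm tall, with a handle; bystander. Origin: centre of its underside.
- candle_jar: Candle jar with wooden cap, 70 mm diameter, 80 mm tall; bystander. Origin: centre of its underside.
There are look-alikes about, which are no part of the job. What is shaped like the brush but blue is not meant.

How it is judged:
By the outcome, as a careful person would: the job done as asked, in the order asked, and still so for the second after the job is handed in, while the arm keeps its last pose, push and grip.
It also fails if it takes over 64 s, if anything falls off the work surface, if the arm or the gripper's body presses on something with over 40 N, if the wrist force passes 120 N, or if a joint passes its speed limit or range.

ROBOT

A 7-joint arm with a two-finger parallel gripper is mounted at the origin on the work surface. World frame = base frame: x ahead of the robot, y to its left, z up, the work surface at z = 0. Lengths are in mm, angles in rad, forces in N, time in s.
With the tool pointing down it reaches from about 400 to 875 mm from the base axis. Payload 6.5 kg.
Tool frame: the origin (TCP) lies on the mounting face of the last link; the fingertips stand 166 mm ahead of it and the grasp point (between the pads) lies 147 mm ahead of it; z points along the fingers, y is the line along which they close (so a half turn about z gives the same grasp; the last joint's range is limited). The gripper opens to 88 mm and grips with 3 to 60 N. Pads are 18 mm wide; open, the fingers measure 123 mm over their backs; the gripper's body (75 mm by 187 mm) begins 45 mm behind the grasp point.
Start: joints at [1.161, 0.536, -0.004, 1.538, 0.003, 1.067, -0.071], TCP at [219.094, -611.954, 404.716] pointing down, gripper open.
Joint ranges: [-2.7, 2.7], [-0.37, 2.16], [-1.27, 1.26], [0.24, 2.4], [-1.31, 4.45], [0.19, 1.91], [-2.76, 2.76]. Speed limits (rad/s): [2.39, 2.39, 3.14, 3.14, 3.14, 3.14, 3.14].

INTERFACE

Orientations are given as a rotation vector (axis times angle).
In Python, from cell import bot gives the robot as it stands.
- The arm moves only by the tool servo_tool, never from a script. Its argument "motion" is a list of rows, each a list of 4 numbers: the shift along the tool's x, y, z in mm, then the turn about the tool's z in rad. In form: [[x, y, z, spin], ...]. A call has 1 to 20 rows; each row shifts and turns the commanded pose from where the row before left it, along the tool's axes as they then stand; what a row does not reach is not made up. A row lasts 1/12 s, in which the tool goes at most 41.7 mm and 7.16 degrees, less where a joint would pass 70% of its speed; a pose out of reach is approached as far as the arm can. A call is refused whole if a number of a shift passes 41.7 or a number of a turn 0.125, either way. A call with a gripper value outside its range is refused whole. "grip" is the closure, from 0 (fully open) to 1 (shut), set as the call begins (left out, the last holds). The fingers move at their own pace and stop on an object; "squeeze" is the grip in N (left out, the last holds). Time passes only in rows, so rows that do not move let the fingers close. It gives the time, the measured TCP pose, the force, the opening and the grip force at its end, in the units of the state.
- bot.get_state(): the state, without advancing time (a new reading comes with each control period).
- bot.get_image(name): name is "side" or "top"; returns a dict with "image" (420x560x3 uint8, red, green, blue), "fx", "fy", "cx", "cy" (pixels), "rvec" (rotation vector, rad) and "tvec" (3), from world to camera coordinates, as OpenCV has them. Camera axes: x right, y down, z forward; pixel columns grow to the right and rows downward; lengths in mm; the calibration is good to about 2 mm. A picture is of the moment at which its call begins. There is no depth.
- bot.close_job(): hands the job in; it is judged then, once.
Trained networks look in the newest picture that a camera, given by its name, has taken for a name from the list of things; names that differ only in an ending like _2 or _b are one class to them, and where a whole thing is asked for, a point or a joint stands for the part that bears it (a point fixed in the world has none). Each returns a list of dicts, best first, with "score" (0 to 1); they miss things now and then, are a little off and sometimes report something else, mostly with a low value. They report only what shows in the picture. A call takes as long as a camera call. They do not tell look-alikes from the thing itself.
- bot.recognise(camera, query): "extent" ([left, top, width, height] in pixels, round what is visible of it).
The state is a dict: "time_s": time; "qpos": joint angles; "joint_vel": joint speeds; "joint_torque": joint torques, N m; "position": TCP position; "tcp_rot": TCP orientation; "wrist_force": force on the tool from outside, world axes, zero at the start; "torque": the same for the moment, N m; "finger_gap": finger opening in mm; "grasp_force": force on a finger pad.
Only numpy, scipy, OpenCV 4.12 (cv2) and the standard library are available. Lean on these libraries where they do the work, as an engineer would, in place of code of your own. Each camera call takes 0.05 s, during which the arm holds its last target. There are 200 camera calls.

## Working session

There is one attempt and no reset: what is moved stays moved. The work goes in short steps, Python scripts to look and compute and a tool call to move; the robot and the scene stay as the last step left them, time stands still between calls to the robot, and variables do not carry over. Pictures are saved under pics/ and viewed, at most 10 in all, crops included, and the job is handed in when it is done.

Besides the shell and the picture viewer there is one more tool, called after "Emit:" in YAML: its name, and indented under it one key for each argument. servo_tool: Moves the arm, as the interface text tells. Its arguments: {"type":"object","properties":{"motion":{"type":"array","items":{"type":"array","items":{"type":"number"}}},"grip":{"type":"number"},"squeeze":{"type":"number"}},"required":["motion"]}

```bash
mkdir -p pics; ls
cat > h.py <<'E'
import numpy as np, cv2
from cell import bot
def cam(n):
    d=bot.get_image(n); d['K']=np.array([[d['fx'],0,d['cx']],[0,d['fy'],d['cy']],[0,0,1.]])
    d['R']=cv2.Rodrigues(np.array(d['rvec'],float))[0]; d['t']=np.array(d['tvec'],float).ravel(); return d
def back(d,u,v,z):
    r=d['R'].T@np.linalg.inv(d['K'])@np.array([u,v,1.]); c=-d['R'].T@d['t']
    return c+r*(z-c[2])/r[2]
def proj(d,P):
    return cv2.projectPoints(np.array(P,float).reshape(-1,1,3),np.array(d['rvec'],float),d['t'],d['K'],None)[0].reshape(-1,2)
def save(d,f): cv2.imwrite(f,cv2.cvtColor(d['image'],cv2.COLOR_RGB2BGR))
E
python3 - <<'E'
from h import *
for n in('top','side'):
    d=cam(n); save(d,f'pics/{n}0.png'); print(n,'cam',(-d['R'].T@d['t']).round())
    for q in 'press brush scrap0 scrap1 scrap2 guard_grip guard scrap_tray_in soap_bottle dropper_bottle white_bowl blue_mug candle_jar'.split():
        print(q,[(np.round(r['extent']).astype(int).tolist(),round(r['score'],2)) for r in bot.recognise(n,q)[:3]])
s=bot.get_state(); print(s['time_s'],s['tcp_rot'],s['position'])
E
```

```text
pics
top cam [ 355.   -6. 1336.]
press [([268, 126, 55, 76], 0.72), ([224, 93, 130, 175], 0.7)]
brush [([433, 232, 35, 50], 0.94), ([349, 291, 44, 21], 0.76), ([390, 229, 22, 45], 0.58)]
scrap0 [([279, 234, 9, 6], 0.62), ([296, 230, 10, 12], 0.61), ([316, 224, 6, 9], 0.49)]
scrap1 [([279, 234, 9, 6], 0.62), ([296, 230, 10, 12], 0.61), ([316, 224, 6, 9], 0.49)]
scrap2 [([279, 234, 9, 6], 0.62), ([296, 230, 10, 12], 0.61), ([316, 224, 6, 9], 0.49)]
guard_grip [([265, 126, 60, 76], 0.86), ([450, 192, 44, 27], 0.39)]
guard [([266, 127, 59, 75], 0.55)]
scrap_tray_in [([226, 209, 44, 58], 0.87)]
soap_bottle [([451, 190, 44, 32], 0.72)]
dropper_bottle [([410, 169, 17, 14], 0.72)]
white_bowl [([107, 170, 41, 40], 0.65)]
blue_mug [([144, 140, 38, 31], 0.89)]
candle_jar [([104, 240, 30, 23], 0.95)]
side cam [  300. -1101.   720.]
press [([230, 170, 156, 93], 0.81)]
brush [([237, 269, 54, 44], 0.91), ([194, 247, 30, 49], 0.72), ([246, 308, 55, 43], 0.63)]
scrap0 []
scrap1 []
scrap2 []
guard_grip [([292, 188, 68, 39], 0.94)]
guard []
scrap_tray_in [([231, 194, 47, 27], 0.74)]
soap_bottle [([324, 278, 32, 77], 0.64)]
dropper_bottle [([352, 275, 13, 30], 0.71)]
white_bowl [([261, 151, 27, 19], 0.66), ([251, 210, 12, 10], 0.45)]
blue_mug [([295, 155, 22, 28], 0.76)]
candle_jar [([222, 151, 19, 19], 0.74), ([252, 211, 9, 8], 0.28)]
1.4 [ 3.09526334e+00  5.37405556e-01 -2.06257702e-05] [ 219.08224334 -611.96413798  404.73110894]
```

View pics/top0.png

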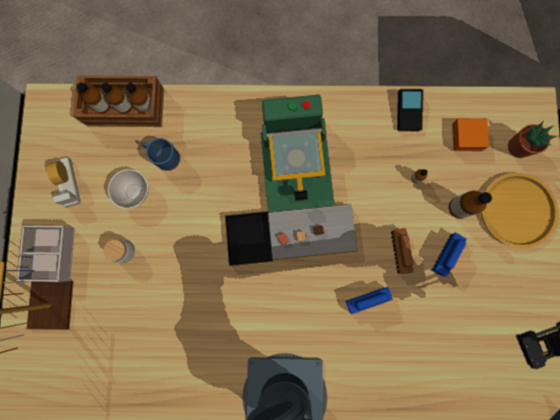

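View pics/side0.png

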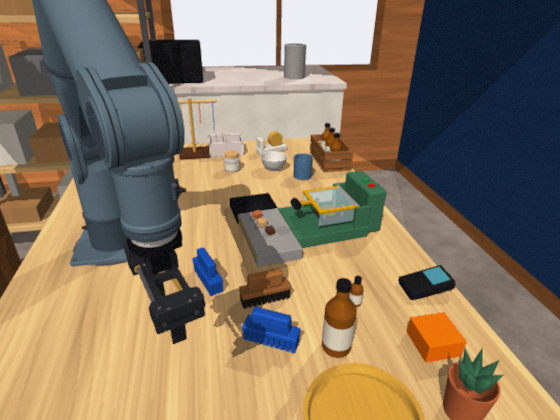

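The top view shows the brown brush at about (402,250). The bed is at (270-356, 206-262), the tray is black at (228-272, 212-264), the grip is at (301,195), and the offcuts are at (283,238), (301,236) and (319,229). Two blue brushes are look-alikes. I'll zoom in to read corners.

Run:
```python
import cv2
a=cv2.imread('pics/top0.png')[185:315,215:475]; cv2.imwrite('pics/c1.png',cv2.resize(a,None,fx=3,fy=3,interpolation=cv2.INTER_CUBIC))
a=cv2.imread('pics/top0.png')[88:215,215:375]; b=cv2.resize(a,None,fx=4,fy=4,interpolation=cv2.INTER_CUBIC); cv2.imwrite('pics/c2.png',b)
```

```text
(no output)
```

View pics/c1.png

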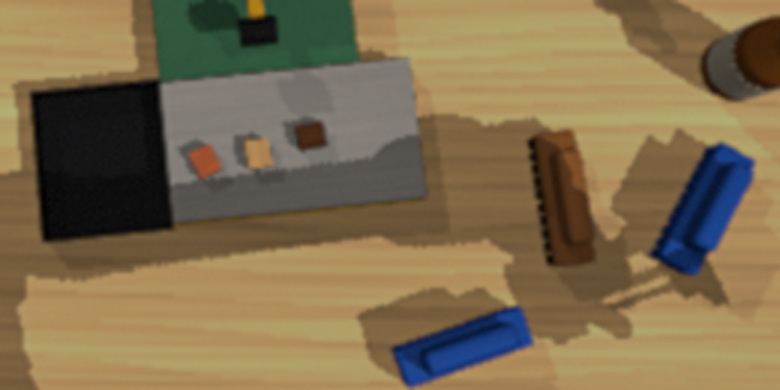

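View pics/c2.png

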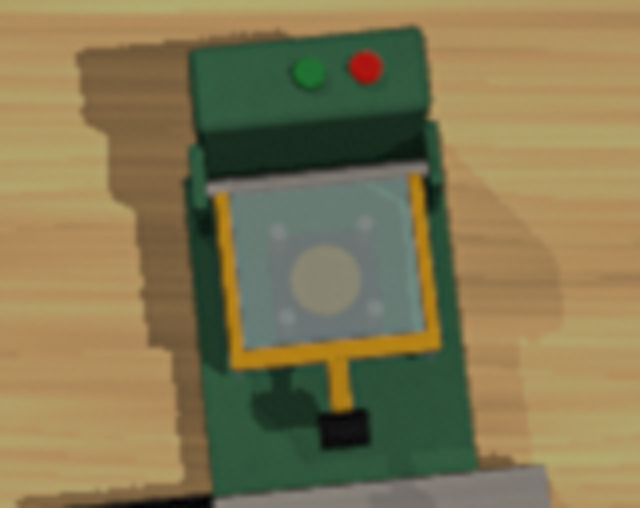

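c1 shows the bed corners at (160,81), (409,59) and (426,197), with the tray's left corners at (33,92) and (43,240). The offcut tops are at (205,161) red, (258,153) pale and (310,135) dark. The brush block spans (540-594, 130-265), and its ridge top is near (575,196). c2 shows the grip centred at (345,429).

```bash
cat > fit.py <<'E'
from h import *
from scipy.optimize import least_squares
d=cam('top')
c1=lambda u,v:(u/3+215-.33,v/3+185-.33); c2=lambda u,v:(u/4+215-.37,v/4+88-.37)
O=[((50,100,40),c1(160,81)),((55,230,34),c1(33,92)),((-95,230,34),c1(43,240)),((-95,100,34),c1(171,228)),((50,-150,40),c1(409,59)),((-90,-150,40),c1(426,197)),
((80,0,112),c2(345,429)),((130,75,110),c2(232,369)),((130,-75,110),c2(440,346))]
L=np.array([o[0] for o in O],float);U=np.array([o[1] for o in O])
def W(p,L):
    c,s=np.cos(p[2]),np.sin(p[2]);L=np.atleast_2d(L)
    return np.c_[p[0]+c*L[:,0]-s*L[:,1],p[1]+s*L[:,0]+c*L[:,1],L[:,2]]
r=least_squares(lambda p:(proj(d,W(p,L))-U).ravel(),[550,-50,0],x_scale=[100,100,.1])
print('press',r.x.round(3),r.fun.reshape(-1,2).round(1).tolist())
B=[((63,-20,46),c1(572,130)),((-63,-20,46),c1(594,261)),((-63,20,46),c1(560,265)),((63,20,46),c1(540,138)),((0,0,86),c1(577,195)) ,((63,18,0),c1(531,141)),((-63,18,0),c1(550,263))]
BL=np.array([o[0] for o in B],float);BU=np.array([o[1] for o in B])
b=least_squares(lambda p:(proj(d,W(p,BL))-BU).ravel(),[450,-250,0],x_scale=[100,100,.1])
print('brush',b.x.round(3),b.fun.reshape(-1,2).round(1).tolist())
def inv(p,w):
    c,s=np.cos(p[2]),np.sin(p[2]);x,y=w[0]-p[0],w[1]-p[1];return np.round([c*x+s*y,-s*x+c*y])
for n,q in zip(('red','pale','dark'),((205,161),(258,153),(310,135))):
    w=back(d,*c1(*q),56);print(n,w.round(),inv(r.x,w))
for n,e,z in (('soap',(470,205),100),('drop',(419,176),40)): print(n,back(d,*e,z).round())
for n in('blueA',(501,210)),('blueB',(463,350)):print(n[0],back(d,*c1(*n[1]),50).round())
print('grip',W(r.x,(80,0,105)).round(1),'hinge',W(r.x,(265,0,105)).round(1),'px mm',1/np.linalg.norm(np.diff(proj(d,[(500,0,50),(501,0,50)]),axis=0)))
# side check overlay
s=cam('side');im=cv2.resize(cv2.cvtColor(s['image'],cv2.COLOR_RGB2BGR)[160:320,190:390],None,fx=4,fy=4,interpolation=cv2.INTER_CUBIC)[:600]
def dr(P,c):
    for i,u in enumerate(proj(s,P)): cv2.circle(im,tuple(int(x) for x in ((u-[190,160]+.37)*4)),3,c,-1)
dr(W(r.x,L),(0,0,255)); dr(W(b.x,[(x,y,z) for x,y,z in [(63,18,0),(63,-18,0),(-63,18,0),(-63,-18,0),(65,20,46),(65,-20,46),(-65,20,46),(-65,-20,46),(45,12,86),(45,-12,86),(-45,12,86),(-45,-12,86)]]),(255,255,0))
dr(W(r.x,[(80,18,105),(80,-18,105)]),(255,0,255))
cv2.imwrite('pics/side1.png',im)
E
python3 fit.py
```

```text
press [ 4.93079e+02 -4.76810e+01  1.12000e-01] [[-0.3, 0.2], [-1.3, -0.6], [-0.7, 0.5], [0.7, 0.1], [0.3, -0.8], [0.5, 0.3], [-0.1, -0.5], [0.1, 0.0], [0.6, 0.6]]
brush [ 4.22205e+02 -3.41170e+02  1.36000e-01] [[1.7, 0.3], [1.6, -0.2], [-0.8, 0.1], [-1.2, -0.7], [0.5, 0.2], [-1.1, -0.4], [-0.7, 0.7]]
red [452.  11.  56.] [-34.  62.]
pale [461. -41.  56.] [-31.  10.]
dark [479. -91.  56.] [-19. -42.]
soap [ 550. -517.  100.]
drop [ 646. -394.   40.]
blueA [ 409. -276.   50.]
blueB [ 276. -237.   50.]
grip [[572.6 -38.7 105. ]] hinge [[756.4 -18.1 105. ]] px mm 2.9554887091640616
```

View pics/side1.png

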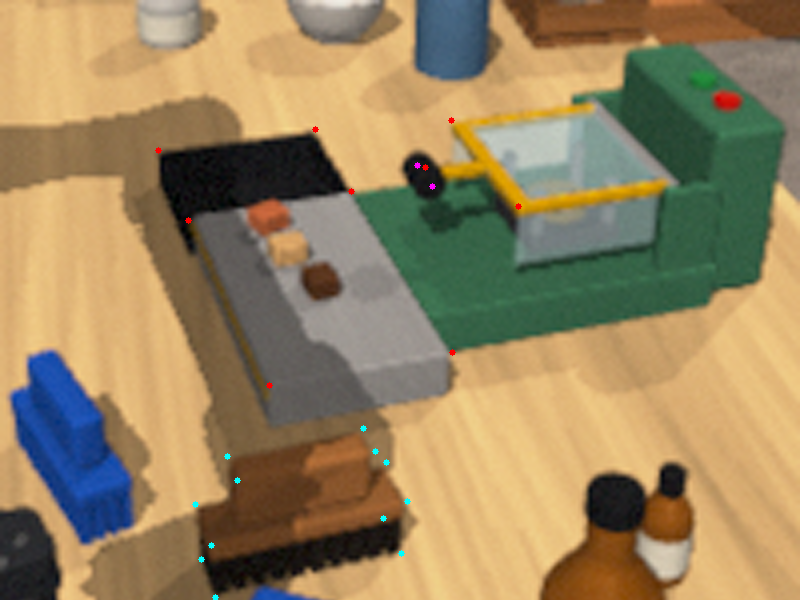

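The press points line up in the side view. The brush also agrees to within about 4 mm, at roughly (424,-341) with yaw 0.136. First move: go above the brush.

Emit:
servo_tool:
  motion:
    - [0,0,0,0.104]
    - [0,0,0,0.104]
    - [20,-20,10,0]
    - [20,-20,10,0]
    - [20,-20,10,0]
    - [20,-20,10,0]
    - [20,-20,10,0]
    - [20,-20,10,0]
    - [20,-20,10,0]
    - [20,-20,10,0]
    - [20,-20,10,0]
    - [20,-20,10,0]
    - [20,-20,10,0]
    - [19,-21,10,0]
    - [0,0,0,0]
  grip: 0

```text
time_s: 2.75
position: [426.6, -334.9, 283.1]
tcp_rot: [-3.129, -0.226, -0.0]
wrist_force: [0.1, 1.3, 1.1]
finger_gap: 88.1
grasp_force: 0.0
```

Emit:
servo_tool:
  motion:
    - [-3,6,10,0]
    - [0,0,15,0]
    - [0,0,15,0]
    - [0,0,15,0]
    - [0,0,12,0]
    - [0,0,0,0]
    - [0,0,0,0]

```text
time_s: 3.33
position: [420.3, -348.0, 217.2]
tcp_rot: [-3.134, -0.211, 0.002]
wrist_force: [-0.6, 0.4, 0.1]
finger_gap: 88.1
grasp_force: 0.0
```

Run:
```python
from h import *
s=bot.get_state(); print(s['position'],s['tcp_rot'],s['wrist_force'])
d=cam('side');a=cv2.cvtColor(d['image'],cv2.COLOR_RGB2BGR)[200:340,180:340];a=cv2.resize(a,None,fx=4,fy=4)
e=cam('top');b=cv2.cvtColor(e['image'],cv2.COLOR_RGB2BGR)[200:300,350:460];b=cv2.resize(b,(440,400))
c=np.zeros((560,440,3),np.uint8);c[:400]=b
cv2.imwrite('pics/g.png',cv2.resize(np.hstack([a,c]),None,fx=.74,fy=.74))
```

```text
[ 420.32936835 -348.04166879  217.24758007] [-3.13426571e+00 -2.11039681e-01  1.87885764e-03] [-0.60249882  0.44539055  0.06488713]
```

View pics/g.png

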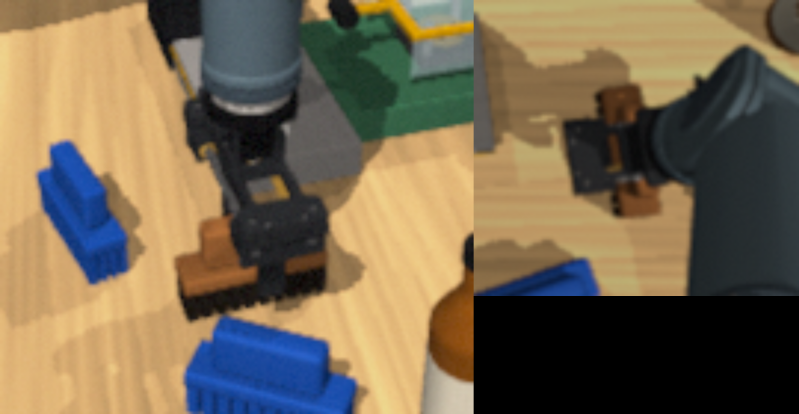

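The fingers straddle the ridge. The previous reading was still in transient, so I'll undo the last shift, then close.

Emit:
servo_tool:
  motion:
    - [3,-6,1,0]
    - [0,0,0,0]
    - [0,0,0,0]

```text
time_s: 3.68
position: [423.7, -340.3, 217.2]
tcp_rot: [3.134, 0.215, 0.001]
wrist_force: [-0.2, -0.1, -0.2]
finger_gap: 88.1
grasp_force: 0.0
```

Emit:
servo_tool:
  motion:
    - [0,0,0,0]
    - [0,0,0,0]
    - [0,0,0,0]
    - [0,0,0,0]
    - [0,0,0,0]
    - [0,0,0,0]
    - [0,0,0,0]
    - [0,0,0,0]
  grip: 1
  squeeze: 35

```text
time_s: 4.35
position: [423.2, -340.9, 216.7]
tcp_rot: [3.134, 0.213, -0.0]
wrist_force: [-0.9, -0.5, -1.0]
finger_gap: 36.8
grasp_force: 0.0
```

Emit:
servo_tool:
  motion:
    - [0,0,0,0]
    - [0,0,0,0]
    - [0,0,0,0]
    - [0,0,0,0]
    - [0,0,0,0]

```text
time_s: 4.77
position: [423.3, -340.8, 216.7]
tcp_rot: [-3.134, -0.213, 0.0]
wrist_force: [0.3, 0.8, -0.4]
finger_gap: 23.8
grasp_force: 35.0
```

Emit:
servo_tool:
  motion:
    - [0,0,-8,0.024]
    - [0,0,-16,0]
    - [0,0,-22,0]
    - [0,0,-22,0]
    - [0,0,-22,0]
    - [7,-17,0,0]
    - [8,-18,0,0]
    - [7.5,-18,0,0]
    - [7.5,-18,0,0]
    - [7.5,-18,0,0]
    - [7.5,-18,0,0]
    - [7.5,-18,0,0]
    - [7.5,-18,0,0]
    - [7.5,-18,0,0]
    - [7.5,-17.5,0,0]
    - [0,0,0,0]
    - [0,0,12,0]
    - [0,0,10,0]
    - [0,0,0,0]
    - [0,0,0,0]

```text
time_s: 6.43
position: [477.3, -155.5, 284.2]
tcp_rot: [-3.136, -0.174, 0.003]
wrist_force: [-0.2, 0.2, -1.5]
finger_gap: 23.6
grasp_force: 35.0
```

Run:
```python
from h import *
s=bot.get_state(); print(s['position'],s['tcp_rot'],s['wrist_force'])
d=cam('side');a=cv2.cvtColor(d['image'],cv2.COLOR_RGB2BGR)[140:300,190:350];a=cv2.resize(a,None,fx=3,fy=3,interpolation=2)
e=cam('top');b=cv2.cvtColor(e['image'],cv2.COLOR_RGB2BGR)[190:290,220:370]
b=cv2.resize(b,(300,200));c=np.zeros((480,300,3),np.uint8);c[:200]=b
cv2.imwrite('pics/g2.png',np.hstack([a,c]))
```

```text
[ 477.28123691 -155.51548762  284.2290602 ] [-3.13645982e+00 -1.73543618e-01  2.95896867e-03] [-0.15360935  0.17806445 -1.46333277]
```

View pics/g2.png

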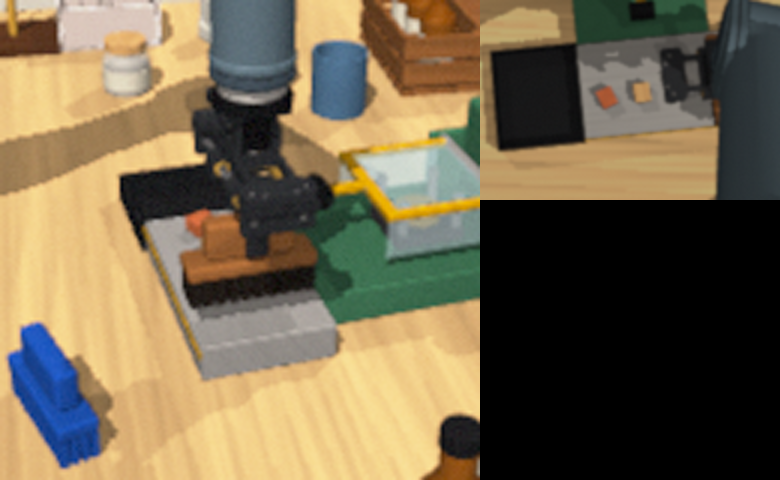

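The brush hangs level above the bed, and behind the dark offcut as planned. I'll lower it to 1.5 mm above the bed and start sweeping.

Emit:
servo_tool:
  motion:
    - [0,0,13,0]
    - [0,0,13,0]
    - [0,0,0,0]
    - [0,-6,0,0]
    - [0,-10,0,0]
    - [0,-10,0,0]
    - [0,-10,0,0]
    - [0,-10,0,0]
    - [0,-10,0,0]
    - [0,-10,0,0]
    - [0,-10,0,0]
    - [0,-10,0,0]
    - [0,-10,0,0]
    - [0,-10,0,0]

```text
time_s: 7.7
position: [465.9, -48.7, 258.7]
tcp_rot: [3.137, 0.176, -0.0]
wrist_force: [0.6, -0.2, -2.1]
finger_gap: 23.5
grasp_force: 35.0
```

Emit:
servo_tool:
  motion:
    - [0,-10,0,0]
    - [0,-10,0,0]
    - [0,-10,0,0]
    - [0,-10,0,0]
    - [0,-10,0,0]
    - [0,-10,0,0]
    - [0,-10,0,0]
    - [0,-10,0,0]
    - [0,-10,0,0]
    - [0,-10,0,0]
    - [0,-10,0,0]
    - [0,-4,0,0]
    - [0,0,0,0]

```text
time_s: 8.78
position: [453.2, 64.9, 258.7]
tcp_rot: [-3.136, -0.179, -0.0]
wrist_force: [-0.0, 0.0, -1.1]
finger_gap: 23.9
grasp_force: 35.0
```

Emit:
servo_tool:
  motion:
    - [0,0,-10,0]
    - [0,0,-20,0]
    - [0,0,-20,0]
    - [0,20,0,0]
    - [0,30,0,0]
    - [0,30,0,0]
    - [0,30,0,0]
    - [0,30,0,0]
    - [0,30,0,0]
    - [0,30,0,0]
    - [0,30,0,0]
    - [0,30,0,0]
    - [0,30,0,0]
    - [0,20,0,0]
    - [0,0,0,0]

```text
time_s: 10.03
position: [486.9, -250.5, 309.7]
tcp_rot: [3.134, 0.163, 0.001]
wrist_force: [0.0, 0.5, -2.8]
finger_gap: 23.7
grasp_force: 35.0
```

Run:
```python
from h import *
s=bot.get_state(); print(s['position'],s['tcp_rot'],s['wrist_force'])
d=cam('side');a=cv2.cvtColor(d['image'],cv2.COLOR_RGB2BGR)[140:300,200:320];a=cv2.resize(a,None,fx=3,fy=3,interpolation=2)
e=cam('top');b=cv2.cvtColor(e['image'],cv2.COLOR_RGB2BGR)[190:290,220:365]
b=cv2.resize(b,None,fx=3,fy=3);b=np.clip(b*1.6,0,255).astype(np.uint8);c=np.zeros((480,435,3),np.uint8);c[:300]=b
cv2.imwrite('pics/g3.png',np.hstack([a,c]))
for q in('scrap0','brush'):
  for n in('top','side'):print(q,n,[(np.round(r['extent']).astype(int).tolist(),round(r['score'],2)) for r in bot.recognise(n,q)[:4]])
```

```text
[ 486.89174967 -250.54830451  309.68457513] [3.13352508e+00 1.63059430e-01 1.16986585e-03] [ 0.04840428  0.49526393 -2.82929971]
scrap0 top [([259, 221, 8, 12], 0.65), ([107, 170, 44, 38], 0.36)]
scrap0 side []
brush top [([433, 233, 34, 46], 0.91), ([107, 172, 42, 36], 0.75), ([349, 297, 25, 17], 0.68), ([364, 202, 20, 47], 0.65)]
brush side [([193, 248, 32, 46], 0.78), ([260, 221, 48, 36], 0.68), ([243, 307, 61, 46], 0.6)]
```

View pics/g3.png

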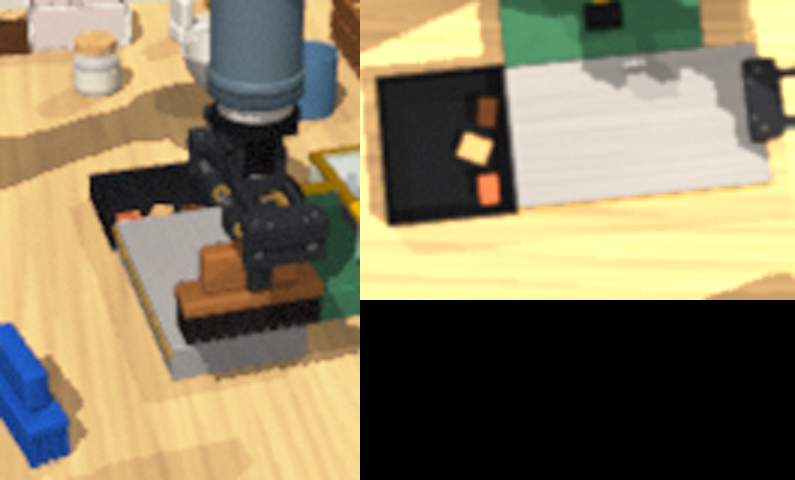

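All three offcuts lie in the tray: dark at (487,110), pale at (475,150) and red at (488,190). Next I'll take the brush back to where it stood.

Emit:
servo_tool:
  motion:
    - [-7,9,0,0]
    - [-7,9,0,0]
    - [-8,9,0,0]
    - [-8,9,0,0]
    - [-8,9,0,0]
    - [-8,9,0,0]
    - [-8,9,0,0]
    - [-7,9,0,0]
    - [-7,9,0,0]
    - [-7,9,0,0]
    - [0,0,0,0]
    - [0,0,20,0]
    - [0,0,20,0]
    - [0,0,20,0]
    - [0,0,15,0]
    - [0,0,8,0]
    - [0,0,4,0]
    - [0,0,0,0]
    - [0,0,0,0]
    - [0,0,0,0]

```text
time_s: 12.0
position: [423.9, -342.6, 222.6]
tcp_rot: [3.136, 0.176, 0.002]
wrist_force: [0.1, -0.3, -1.3]
finger_gap: 24.0
grasp_force: 35.0
```

Emit:
servo_tool:
  motion:
    - [0,0,3,0]
    - [0,0,2,0]
    - [0,0,0.5,0]
    - [0,0,0,0]
    - [0,0,0,0]
    - [0,0,0,0]

```text
time_s: 12.5
position: [423.6, -342.4, 216.6]
tcp_rot: [3.136, 0.176, 0.001]
wrist_force: [-0.5, 0.7, 4.5]
finger_gap: 23.7
grasp_force: 35.0
```

The brush is on the counter. Releasing.

Emit:
servo_tool:
  motion:
    - [0,0,0,0]
    - [0,0,0,0]
    - [0,0,0,0]
    - [0,0,0,0]
    - [0,0,0,0]
    - [0,0,0,0]
    - [0,0,0,0]
    - [0,0,0,0]
    - [0,0,0,0]
    - [0,0,0,0]
    - [0,0,-10,0]
    - [0,0,-20,0]
    - [0,0,-25,0]
    - [0,0,-25,0]
    - [0,0,-25,0]
    - [0,0,-25,0]
    - [0,0,0,0]
    - [0,0,0,0]
  grip: 0

```text
time_s: 14.0
position: [423.8, -342.6, 348.2]
tcp_rot: [3.134, 0.175, 0.005]
wrist_force: [0.0, -0.4, -0.7]
finger_gap: 88.1
grasp_force: 0.0
```

Emit:
servo_tool:
  motion:
    - [7,-12,0,0]
    - [15,-24,0,0]
    - [16,-25,0,0]
    - [16,-25,0,0]
    - [16,-25,0,0]
    - [16,-25,0,0]
    - [16,-25,0,0]
    - [16,-25,0,0]
    - [16,-25,0,0]
    - [16,-25,0,0]
    - [16,-25,0,0]
    - [10,-15,0,0]
    - [6,-9,0,0]
    - [0,0,0,0]
    - [0,0,0,0]
    - [0,0,0,0]

```text
time_s: 15.33
position: [571.8, -40.6, 345.8]
tcp_rot: [3.136, 0.172, -0.002]
wrist_force: [-0.3, 0.1, 0.7]
finger_gap: 88.0
grasp_force: 0.0
```

Run:
```python
from h import *
s=bot.get_state(); print(s['position'],s['tcp_rot'],s['wrist_force'])
d=cam('side');a=cv2.cvtColor(d['image'],cv2.COLOR_RGB2BGR)[100:320,190:390];a=cv2.resize(a,None,fx=2.5,fy=2.5,interpolation=2)
p=s['position'];u=proj(d,[(p[0],p[1],105)])[0];cv2.circle(a,tuple(int(x) for x in (u-[190,100])*2.5),3,(255,0,255),-1)
e=cam('top');b=cv2.cvtColor(e['image'],cv2.COLOR_RGB2BGR)[100:290,260:420];b=cv2.resize(b,(300,356));c=np.zeros((550,300,3),np.uint8);c[:356]=b
cv2.imwrite('pics/g4.png',np.hstack([a,c]))
```

```text
[571.78578394 -40.63658962 345.79462005] [ 3.13583738e+00  1.72011493e-01 -2.19472426e-03] [-0.31259718  0.06547683  0.71701305]
```

View pics/g4.png

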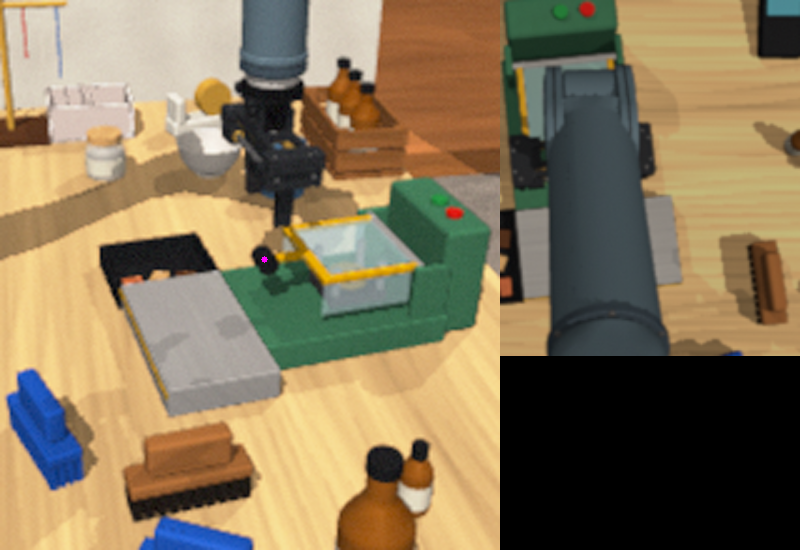

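The brush stands on its bristles, and the marker falls on the guard's grip at (264,259). Descending and closing.

Emit:
servo_tool:
  motion:
    - [1,-2,15,0]
    - [0,0,20,0]
    - [0,0,20,0]
    - [0,0,18,0]
    - [0,0,12,0]
    - [0,0,7,0]
    - [0,0,0,0]
    - [0,0,0,0]

```text
time_s: 16.1
position: [573.4, -37.0, 254.6]
tcp_rot: [3.137, 0.175, 0.0]
wrist_force: [0.2, -0.4, 0.4]
finger_gap: 88.0
grasp_force: 0.0
```

Emit:
servo_tool:
  motion:
    - [0,0,0,0]
    - [0,0,0,0]
    - [0,0,0,0]
    - [0,0,0,0]
    - [0,0,0,0]
    - [0,0,0,0]
    - [0,0,0,0]
    - [0,0,0,0]
    - [0,0,0,0]
    - [0,0,0,0]
    - [0,0,0,0]
  grip: 1
  squeeze: 30

```text
time_s: 17.02
position: [573.4, -38.9, 254.2]
tcp_rot: [3.134, 0.173, 0.001]
wrist_force: [1.9, -6.2, -1.2]
finger_gap: 35.9
grasp_force: 30.0
```

Emit:
servo_tool:
  motion:
    - [0,1,0,0]
    - [0.2,0,-8,0]
    - [0.5,0,-8,0]
    - [0.9,0,-8,0]
    - [1.2,0,-8,0]
    - [1.6,0,-8,0]
    - [1.9,0,-7.9,0]
    - [2.3,0,-7.7,0]
    - [2.6,0,-7.7,0]
    - [2.9,0,-7.5,0]
    - [3.3,0,-7.4,0]
    - [0,0,0,0]
    - [0,0,0,0]

```text
time_s: 18.1
position: [589.6, -37.3, 331.9]
tcp_rot: [3.135, 0.173, -0.006]
wrist_force: [-3.1, -6.1, -2.3]
finger_gap: 35.6
grasp_force: 30.0
```

Emit:
servo_tool:
  motion:
    - [3.6,1,-7.2,0]
    - [3.9,0,-7.1,0]
    - [4.2,0,-6.9,0]
    - [4.5,0,-6.7,0]
    - [4.8,0,-6.5,0]
    - [5,0,-6.3,0]
    - [5.3,0,-6.1,0]
    - [5.6,0,-5.8,0]
    - [5.8,0,-5.6,0]
    - [6.1,0,-5.3,0]
    - [0,0,0,0]
    - [0,0,0,0]
    - [0,0,0,0]

```text
time_s: 19.18
position: [639.0, -31.9, 396.7]
tcp_rot: [3.136, 0.175, -0.002]
wrist_force: [-4.7, -3.9, 2.5]
finger_gap: 35.7
grasp_force: 30.0
```

Run:
```python
from h import *
s=bot.get_state(); p=s['position'];print(p,s['tcp_rot'],s['wrist_force'])
g=np.array([p[0],p[1],p[2]-147]);h=np.array([756.4,-18.1,105])
r=np.hypot(*(h-g)[:2]);print('angle',np.degrees(np.arctan2(g[2]-105,r)),'rad',np.hypot(r,g[2]-105))
d=cam('side');a=cv2.cvtColor(d['image'],cv2.COLOR_RGB2BGR)[80:280,190:400]
a=cv2.resize(a,None,fx=2.8,fy=2.8,interpolation=2)
# frame near-corners predicted at 45/50/55 deg
c,sn=np.cos(.112),np.sin(.112)
for deg,col in((45,(255,0,0)),(50,(255,0,255)),(55,(0,255,0))):
    t=np.radians(deg)
    for y in(-75,75):
        L=np.array([265-135*np.cos(t)-5*np.sin(t)*0,y,105+135*np.sin(t)])
        u=proj(d,[(493.1+c*L[0]-sn*L[1],-47.7+sn*L[0]+c*L[1],L[2])])[0]
        cv2.circle(a,tuple(int(x) for x in (u-[190,80])*2.8),2,col,-1)
cv2.imwrite('pics/g5.png',a)
```

```text
[638.95494248 -31.85295472 396.70629314] [ 3.13588078e+00  1.74871969e-01 -2.08138238e-03] [-4.68030405 -3.93482116  2.49475668]
angle 50.74583104802448 rad 186.8753503642621
```

View pics/g5.png

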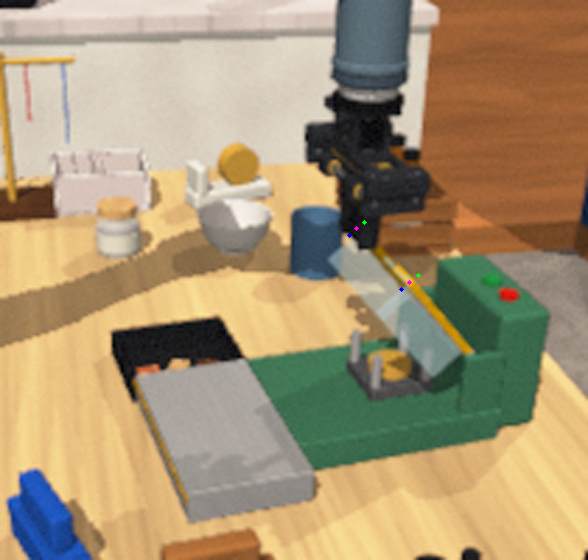

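The guard stands at about 50°: the frame corner matches the 50° marker at (409,282), and the arm pose gives 50.2-50.7°. It is held firmly. Handing in.

```bash
python3 -c "
from cell import bot
print(bot.get_state()['finger_gap'],bot.close_job())"
```

```text
the job is handed in; nothing more can be done
35.87482241458719 None
```

The job is handed in: all three offcuts are in the scrap tray, the brush stands released on its bristles at its old spot, and the guard is held at about 50°; I saw no bystander move, but the last pictures did not cover the whole counter.

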